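# Pack a tasting set in reverse order

## Task

Move the four jars from the rack into the four square cells of the packing box, in reverse order: the jar at the left end of the rack goes into the right-most cell, the next one into the cell to its left, and so on, with left and right as the robot sees them. Fill the longer, black-floored leftover space at the left end of the box with the wooden block, so that nothing can shift. Keep the jars upright all the way; at the end the jars and the block stand upright on the floor of the box.

Things in the scene. Friction and masses are not known exactly. Their poses are not given: they have to be found in the camera images.
- jar_red: loose round jar with a red screw lid and a white paper label, straight-sided, diameter 38 mm from bottom to lid, 70 mm tall (lid: top 18 mm), about 0.09 kg; origin at the centre of its underside, z up along the jar. It starts standing upright in the stand of its colour
- jar_yellow: loose round jar with a yellow screw lid and a white paper label, straight-sided, diameter 38 mm from bottom to lid, 70 mm tall (lid: top 18 mm), about 0.09 kg; origin at the centre of its underside, z up along the jar. It starts standing upright in the stand of its colour
- jar_green: loose round jar with a green screw lid and a white paper label, straight-sided, diameter 38 mm from bottom to lid, 70 mm tall (lid: top 18 mm), about 0.09 kg; origin at the centre of its underside, z up along the jar. It starts standing upright in the stand of its colour
- jar_blue: loose round jar with a blue screw lid and a white paper label, straight-sided, diameter 38 mm from bottom to lid, 70 mm tall (lid: top 18 mm), about 0.09 kg; origin at the centre of its underside, z up along the jar. It starts standing upright in the stand of its colour
- stand_red: fixed red square stand, 52 x 52 mm, 10 mm tall with a 3 mm floor and 3 mm rim; origin at the centre of its underside, 8 mm above the table. The four stands sit side by side, 58 mm apart, on one wooden rail and make up the rack; the row runs along the stands' y axis, +y to the robot's left; which colour is where changes every time
- stand_yellow: fixed yellow square stand, 52 x 52 mm, 10 mm tall with a 3 mm floor and 3 mm rim; origin at the centre of its underside, 8 mm above the table. The four stands sit side by side, 58 mm apart, on one wooden rail and make up the rack; the row runs along the stands' y axis, +y to the robot's left; which colour is where changes every time
- stand_green: fixed green square stand, 52 x 52 mm, 10 mm tall with a 3 mm floor and 3 mm rim; origin at the centre of its underside, 8 mm above the table. The four stands sit side by side, 58 mm apart, on one wooden rail and make up the rack; the row runs along the stands' y axis, +y to the robot's left; which colour is where changes every time
- stand_blue: fixed blue square stand, 52 x 52 mm, 10 mm tall with a 3 mm floor and 3 mm rim; origin at the centre of its underside, 8 mm above the table. The four stands sit side by side, 58 mm apart, on one wooden rail and make up the rack; the row runs along the stands' y axis, +y to the robot's left; which colour is where changes every time
- box: fixed open light-wood box, 62 (x) x 296 (y) mm, walls 32 mm tall, 5 mm thick, partitions 29 mm tall, 4.5 mm thick, inner floor 4 mm up; origin: centre of its underside; x away from the robot, y along it to the left. Four 52 x 52 mm jar cells centred at x = 0, y = -117, -60.5, -4, +52.5 mm; at the left (+y) end the black-floored leftover space, 52 (x) x 60 (y) mm, centred at y = +113 mm
- block: loose rounded wooden filler block, 42 (x) x 48 (y) x 62 (z) mm, about 0.07 kg, standing upright by itself on the table between rack and box; origin at the centre of its underside, z up. Upright, with its 48 mm side along the box's length, it fits the leftover space
Not all that is in view belongs to the job. What is shaped like the jar_red but pink is not meant.

How it is judged:
By the outcome, as a careful person would: the job done as asked, in the order asked, and still so for the second after the job is handed in, with the robot touching nothing.
It also fails if it takes over 134 s, if anything falls off the work surface, if the arm or the gripper's body presses on something with over 40 N, if the wrist force passes 120 N, or if a joint passes its speed limit or range.

## Robot

A 7-joint arm with a two-finger parallel gripper is mounted at the origin on a cart in front of the work surface, level with it; the furniture and walls round the work are solid. World frame = base frame: x ahead of the robot, y to its left, z up, the work surface at z = 0. Lengths are in m, angles in rad, forces in N, time in s.
With the tool pointing down it reaches from about 0.4 to 0.85 m from the base axis. Payload 10.4 kg.
Tool frame: the origin (TCP) lies at the very end of the fingers, on their centre line; the grasp point (between the pads) lies 19 mm behind it; z points along the fingers, y is the line along which they close (so a half turn about z gives the same grasp; the last joint's range is limited). The gripper opens to 85 mm and grips with 20 to 120 N. Pads are 22 mm wide; open, the fingers measure 114 mm over their backs; the gripper's body (76 mm by 85 mm) begins 54 mm behind the grasp point. The pads swing forward as they close: fully open they stand 13 mm farther back than shut.
Start: joints at [1.153, 0.332, -0.065, 1.46, 0.022, 1.35, -0.088], TCP at [0.24, -0.577, 0.21] pointing down, gripper open.
Joint ranges: [-2.6, 2.6], [-0.5, 2.12], [-1.47, 1.34], [0.16, 2.42], [-1.27, 4.41], [0.06, 2.06], [-2.6, 2.6]. Speed limits (rad/s): [2.22, 2.22, 2.79, 2.79, 3.14, 3.14, 3.14].

## Interface

Orientations are given as a unit quaternion [x, y, z, w].
In Python, from workcell import manip gives the robot as it stands.
- The arm moves only by the tool move_tool, called after "Call:" by a JSON object that holds its "fn" and its "kwargs". Schema: {"type":"object","properties":{"steps":{"type":"array","items":{"type":"array","prefixItems":[{"type":"array","items":{"type":"number"},"minItems":3,"maxItems":3},{"type":"array","items":{"type":"number"},"minItems":3,"maxItems":3},{"type":"number"}],"minItems":3,"maxItems":3},"minItems":1,"maxItems":20},"clamp_n":{"type":"number"},"only":{"type":"string"},"quiet":{"type":"boolean"},"lines":{"type":"string"}},"required":["steps"],"additionalProperties":false}. steps is a list of rows, 1 to 20 of them, each written [[rx, ry, rz], [dx, dy, dz], opening]: a rotation vector rx, ry, rz in rad, then dx, dy, dz in m, then the opening from 0.0 (shut) to 1.0 (fully open); each row is the pose to reach, as a shift and turn from the pose commanded when the call began, along the tool's axes at that moment; what a row does not reach only later rows make up. A row lasts 1/8 s, in which the tool goes at most 0.0625 m and 0.188 rad, less where a joint would pass 70% of its speed; a pose out of reach is approached as far as the arm can. The fingers move at their own pace and stop on an object; clamp_n is the grip in N (left out, the last holds). Time passes only in rows, so rows that do not move let the fingers close. The tool returns the time, the measured TCP pose, the force, the opening and the grip force at its end. only (a regular expression) keeps the lines of the reply that match it, lines (a string "A,B") keeps lines A to B, and quiet returns only ok. Input that does not fit is refused with a message, and nothing moves.
- manip.get_obs(): the state, without advancing time (a new reading comes with each control period).
- manip.camera(name): name is "side" or "top"; returns the picture (400x640x3 uint8, blue, green, red); there is no depth.
- manip.calibration(name): a dict with "fx", "fy", "cx", "cy" (pixels), "k1" (the pictures are not rectified: a ray, as slopes to the right and down, at radius r is drawn at 1 + k1 r^2 times it, then the intrinsics apply), "world_from_camera" (4x4, takes a point from camera to world coordinates). Camera axes: x right, y up, looking along -z (the intrinsics and any distortion apply to the point x, -y, -z); pixel columns grow to the right and rows downward; lengths in m; the calibration is good to about 2 mm. A picture is of the moment at which its call begins. calibration takes no time and is no camera call.
- manip.hand_in(): hands the job in; it is judged then, once.
Trained networks look in the newest picture that a camera, given by its name, has taken for a name from the list of things; names that differ only in an ending like _2 or _b are one class to them, and where a whole thing is asked for, a point or a joint stands for the part that bears it (a point fixed in the world has none). Each returns a list of dicts, best first, with "confidence" (0 to 1); they miss things now and then, are a little off and sometimes report something else, mostly with a low value. They report only what shows in the picture. A call takes as long as a camera call. They do not tell look-alikes from the thing itself.
- manip.outline_of(camera, thing): "mask" (400x640 bool, what is visible of it) and "bbox" ([left, top, right, bottom] in pixels, round what is visible of it).
The state is a dict: "clock": time; "joint_pos": joint angles; "joint_velocities": joint speeds; "tau": joint torques, N m; "position": TCP position; "ee_rot": TCP orientation; "ft_force": force on the tool from outside, world axes, zero at the start; "torque": the same for the moment, N m; "grip_width": opening from 0.0 (shut) to 1.0 (fully open); "grasp_force": force on a finger pad.
Only numpy, scipy, OpenCV 4.12 (cv2) and the standard library are available. Lean on these libraries where they do the work, as an engineer would, in place of code of your own. Each camera call takes 0.05 s, during which the arm holds its last target. There are 200 camera calls.

## Working session

There is one attempt and no reset: what is moved stays moved. The work goes in short steps, Python scripts to look and compute and a tool call to move; the robot and the scene stay as the last step left them, time stands still between calls to the robot, and variables do not carry over. Pictures are saved under pics/ and viewed, at most 14 in all, crops included, and the job is handed in when it is done.

```bash
mkdir -p pics; ls; python3 - <<'E'
from workcell import manip
import cv2
for c in("top","side"):
    cv2.imwrite(f"pics/{c}0.png",manip.camera(c)); print(manip.calibration(c))
o=manip.get_obs();print(o)
E
```

```text
pics
{'fx': 480.88767038232356, 'fy': 480.88767038232356, 'cx': 316.94170552240905, 'cy': 201.89822547052017, 'k1': 0.0231125597789344, 'world_from_camera': array([[-2.02026800e-04,  9.92841410e-01, -1.19439920e-01,
         4.53981924e-01],
       [-9.99848357e-01,  1.87929134e-03,  1.73127580e-02,
        -1.32731322e-01],
       [ 1.74132855e-02,  1.19425305e-01,  9.92690472e-01,
         1.10540513e+00],
       [ 0.00000000e+00,  0.00000000e+00,  0.00000000e+00,
         1.00000000e+00]])}
{'fx': 429.2374106013207, 'fy': 429.2374106013207, 'cx': 321.00781880589835, 'cy': 191.9629706396507, 'k1': -0.11964640436984328, 'world_from_camera': array([[ 0.88161123,  0.24046581, -0.4061254 ,  0.17482046],
       [-0.4719296 ,  0.4612318 , -0.75136388, -0.89856691],
       [ 0.00664063,  0.85407343,  0.52011006,  0.57345416],
       [ 0.        ,  0.        ,  0.        ,  1.        ]])}
{'clock': 0.1, 'joint_pos': array([ 1.15338414,  0.33283584, -0.06471656,  1.46088472,  0.02157475,
        1.34990119, -0.08852534]), 'joint_velocities': array([ 6.90996441e-04, -2.24064110e-03, -2.16052297e-05, -2.08804973e-03,
        2.39956606e-04, -3.17559928e-04, -1.41701017e-03]), 'tau': array([ 3.41371582e-03, -6.26746917e+01,  5.03903534e-02, -3.92427814e+01,
        1.63679692e-02,  7.01827972e-03,  2.18108573e-05]), 'position': array([ 0.24026345, -0.57656237,  0.2091655 ]), 'ee_rot': array([ 9.80577945e-01,  1.96128653e-01, -1.46038099e-04, -6.51291483e-04]), 'ft_force': array([ 0.19366038,  0.40555071, -0.38271269]), 'torque': array([0.02062437, 0.02747547, 0.0047798 ]), 'grasp_force': 0.0, 'grip_width': 1.0009997733846865}
```

View pics/top0.png

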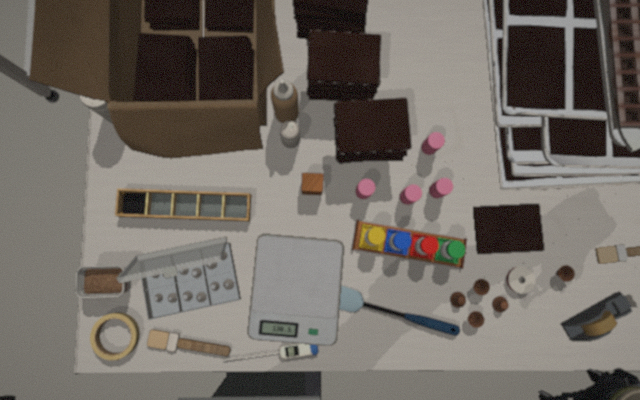

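View pics/side0.png

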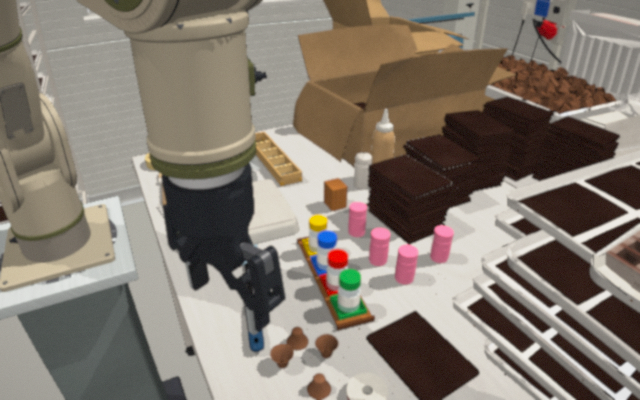

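```bash
cat > h.py <<'E'
from workcell import manip
import numpy as np, cv2
from scipy.optimize import least_squares
from scipy.spatial.transform import Rotation as R
CAL={c:manip.calibration(c) for c in("top","side")}
TH=np.linspace(0,2*np.pi,24,endpoint=False); DIR=np.c_[np.cos(TH),np.sin(TH)]
def proj(c,P):
    k=CAL[c];T=np.linalg.inv(k["world_from_camera"]);q=P@T[:3,:3].T+T[:3,3]
    s=np.c_[q[:,0],-q[:,1]]/-q[:,2:]; s*=1+k["k1"]*(s**2).sum(1,keepdims=True)
    return s*[k["fx"],k["fy"]]+[k["cx"],k["cy"]]
def cyl(d=.038,h=.07):
    c=DIR*d/2;return np.r_[np.c_[c,0*TH],np.c_[c,0*TH+h]]
def cub(x,y,h):
    return np.array([[a*x/2,b*y/2,z] for a in(-1,1) for b in(-1,1) for z in(0,h)])
def pose(M,x,y,z,yaw): return M@R.from_euler('z',yaw).as_matrix().T+[x,y,z]
def fit(masks,M,z,p0,yaw=True):
    S={c:(lambda p:(p@DIR.T).max(0))(np.argwhere(m)[:,::-1].astype(float)) for c,m in masks.items()}
    f=lambda p:np.concatenate([(proj(c,pose(M,p[0],p[1],z,p[2] if yaw else 0))@DIR.T).max(0)-s-0 for c,s in S.items()])
    r=least_squares(f,p0 if yaw else p0[:2],loss='soft_l1',x_scale=.01 if not yaw else [.01,.01,.1])
    return r.x,{c:v.round(1) for c,v in zip(S,np.sqrt((f(r.x).reshape(len(S),-1)**2).mean(1)))}
E
python3 - <<'E'
from h import *
for c in CAL: manip.camera(c)
ms={}
for t in ["jar_yellow","jar_blue","jar_red","jar_green","stand_yellow","stand_blue","stand_red","stand_green","box","block"]:
    for c in CAL:
        for d in manip.outline_of(c,t)[:2]:
            if d["confidence"]<.3: continue
            print(t,c,round(d["confidence"],2),np.round(d["bbox"],1),d["mask"].sum()); ms.setdefault(t,{}).setdefault(c,d["mask"])
    M,z={"j":(cyl(),.011),"s":(cub(.052,.052,.01),.008)}.get(t[0],(cub(.062,.296,.032),0) if t=="box" else (cub(.042,.048,.062),0))
    for u in (ms.get(t,{}),)+tuple({c:m} for c,m in ms.get(t,{}).items()):
        for y0 in ((0,) if t[0]!="b" else (0,.5,-.5,1.2)):
            try: print("  ",list(u),*fit(u,M,z,[.55,0.1 if t=="box" else -.2,y0],t[0]!="j"))
            except Exception as e: print(e)
np.savez("ms.npz",**{t+"@"+c:m for t in ms for c,m in ms[t].items()})
im=manip.camera("top"); cv2.imwrite("pics/z1.png",np.hstack([cv2.resize(im[165:205,290:340],None,fx=8,fy=8,interpolation=2),cv2.resize(im[185:225,190:240],None,fx=8,fy=8,interpolation=2)]))
E
```

```text
jar_yellow top 0.81 [365.5 230.  383.5 244. ] 288
jar_yellow top 0.32 [414.5 238.5 438.8 254.3] 319
jar_yellow side 0.7 [307.6 213.3 327.9 252.2] 489
jar_yellow side 0.37 [319.5 228.3 334.8 269.2] 521
   ['top', 'side'] [ 0.50550026 -0.27533146] {'top': np.float64(0.8), 'side': np.float64(2.4)}
   ['top'] [ 0.50643621 -0.27587677] {'top': np.float64(0.8)}
   ['side'] [ 0.50491806 -0.27398862] {'side': np.float64(2.2)}
jar_blue top 0.54 [389.7 232.1 411.  250.8] 355
jar_blue top 0.3 [435.  237.2 457.9 263.5] 175
jar_blue side 0.7 [317.3 226.5 335.5 269.2] 496
jar_blue side 0.47 [303.2 239.3 317.2 257.6] 83
   ['top', 'side'] [ 0.4953942  -0.33158744] {'top': np.float64(0.4), 'side': np.float64(2.8)}
   ['top'] [ 0.49574247 -0.33200928] {'top': np.float64(0.4)}
   ['side'] [ 0.49498664 -0.32867999] {'side': np.float64(2.5)}
jar_red top 0.88 [420.4 132.7 442.9 153.2] 345
jar_red top 0.79 [414.1 236.9 437.7 255.5] 361
jar_red side 0.9 [368.4 228.8 390.3 263.3] 698
jar_red side 0.78 [350.6 198.8 371.1 235.9] 587
   ['top', 'side'] [ 0.60082859 -0.36983123] {'top': np.float64(37.8), 'side'
[... 3470 characters left out ...]
op', 'side'] [ 0.62531706 -0.13851311  1.26083762] {'top': np.float64(2.2), 'side': np.float64(2.2)}
   ['top'] [ 0.62535351 -0.1389299   0.00217539] {'top': np.float64(1.6)}
   ['top'] [ 0.62520235 -0.13894396  0.29585275] {'top': np.float64(2.0)}
   ['top'] [ 0.62553702 -0.13904271 -0.28936395] {'top': np.float64(2.1)}
   ['top'] [ 0.62552787 -0.13900678  1.28664485] {'top': np.float64(2.1)}
   ['side'] [ 0.62554312 -0.13583122 -0.27882474] {'side': np.float64(1.8)}
   ['side'] [ 0.62501891 -0.13682673  1.21694026] {'side': np.float64(2.2)}
   ['side'] [ 0.62554293 -0.13583158 -0.27889379] {'side': np.float64(1.8)}
   ['side'] [ 0.6250228  -0.13682709  1.21693743] {'side': np.float64(2.2)}
```

View pics/z1.png

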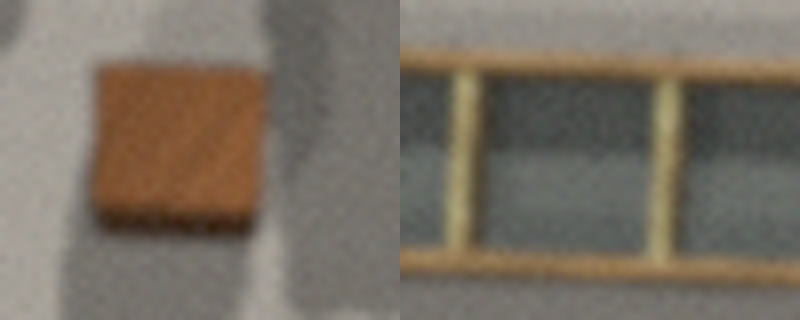

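```bash
python3 - <<'E'
from h import *
im={c:manip.camera(c) for c in CAL}
def cmask(c,roi,s=70,v=60):
    x0,y0,x1,y1=roi; h=cv2.cvtColor(cv2.GaussianBlur(im[c],(3,3),0),cv2.COLOR_BGR2HSV)
    m=((h[...,0]<28)|(h[...,0]>172))&(h[...,1]>s)&(h[...,2]>v); k=np.zeros_like(m);k[y0:y1,x0:x1]=m[y0:y1,x0:x1]
    n,l,st,_=cv2.connectedComponentsWithStats(k.astype(np.uint8)); return l==1+st[1:,4].argmax()
B=cub(.062,.296,.032);K=cub(.042,.048,.062)
for s in(60,80,100,120):
    mb={"top":cmask("top",(105,180,265,230),s),"side":cmask("side",(253,125,310,190),s)}
    mk={"top":cmask("top",(290,160,335,210),s),"side":cmask("side",(315,170,360,215),s)}
    for n,m,M,p in(("box",mb,B,[.58,.15,-.05]),("block",mk,K,[.625,-.138,-.03])):
        for u in(m,{"top":m["top"]},{"side":m["side"]}):
            b=[ (np.argwhere(q).min(0)[::-1],np.argwhere(q).max(0)[::-1]) for q in u.values()]
            x,r=fit(u,M,0,p); print(s,n,x.round(4),{a:float(v) for a,v in r.items()},np.array(b).ravel())
v=im["top"].copy()
for M,p in((B,(.58,.1485,-.05)),(K,(.6253,-.1385,-.03))):
    for q in proj("top",pose(M,p[0],p[1],0,p[2])): cv2.circle(v,tuple(int(a) for a in q.round()),0,(255,0,255),-1)
cv2.imwrite("pics/z2.png",cv2.resize(v[160:240,105:335],None,fx=3.4,fy=3.4,interpolation=cv2.INTER_NEAREST))
E
```

```text
60 box [ 0.579   0.1493 -0.0444] {'top': 1.2, 'side': 3.0} [115 188 250 221 253 132 302 185]
60 box [ 0.5783  0.1488 -0.0322] {'top': 1.1} [115 188 250 221]
60 box [ 0.5862  0.1515 -0.102 ] {'side': 2.3} [253 132 302 185]
60 block [ 0.6245 -0.1398 -0.0418] {'top': 1.6, 'side': 1.4} [301 173 323 194 324 178 347 210]
60 block [ 0.6248 -0.1404  0.0022] {'top': 1.6} [301 173 323 194]
60 block [ 0.6251 -0.1368 -0.1394] {'side': 1.4} [324 178 347 210]
80 box [ 0.5789  0.1496 -0.0532] {'top': 2.0, 'side': 3.3} [116 189 250 220 253 132 301 185]
80 box [ 0.5784  0.1482 -0.0242] {'top': 1.8} [116 189 250 220]
80 box [ 0.586   0.1526 -0.1136] {'side': 2.7} [253 132 301 185]
80 block [ 0.6247 -0.1397 -0.0632] {'top': 2.0, 'side': 1.8} [301 173 323 193 325 179 347 210]
80 block [ 0.6251 -0.1402  0.0022] {'top': 1.9} [301 173 323 193]
80 block [ 0.6261 -0.1364 -0.2532] {'side': 1.8} [325 179 347 210]
100 box [ 0.5809  0.1558 -0.0688] {'top': 19.9, 'side': 3.9} [116 190 219 216 255 133 301 185]
100 box [0.5829 0.1498 0.0028] {'top': 20.4} [116 190 219 216]
100 box [ 0.5913  0.1534 -0.1618] {'side': 3.5} [255 133 301 185]
100 block [ 0.6247 -0.1388 -0.0631] {'top': 2.5, 'side': 2.3} [302 173 322 193 325 179 346 209]
100 block [ 0.6247 -0.1401  0.0022] {'top': 2.4} [302 173 322 193]
100 block [ 0.6268 -0.1335 -0.287 ] {'side': 2.3} [325 179 346 209]
120 box [ 0.582   0.1561 -0.0949] {'top': 68.0, 'side': 9.1} [119 212 122 214 256 145 300 184]
120 box [0.5828 0.1469 0.0028] {'top': 69.7} [119 212 122 214]
120 box [ 0.5926  0.1552 -0.1807] {'side': 9.0} [256 145 300 184]
120 block [ 0.6244 -0.139  -0.0415] {'top': 2.8, 'side': 2.6} [302 174 322 193 325 179 346 209]
120 block [ 0.6238 -0.1403  0.0021] {'top': 2.8} [302 174 322 193]
120 block [ 0.6271 -0.1331 -0.3056] {'side': 2.6} [325 179 346 209]
```

View pics/z2.png

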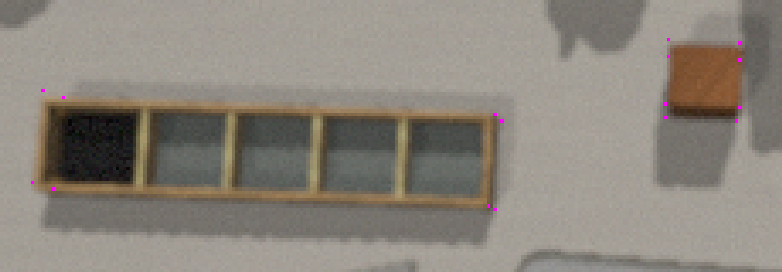

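```bash
python3 - <<'E'
from h import *
im=np.mean([manip.camera("top").astype(float) for _ in range(4)],0)
sat=im[...,2]-im[...,0]   # wood = warm
def edge(p):  # first rising half-max going along profile
    p=np.asarray(p);g=np.diff(p);i=g.argmax();w=g[max(0,i-1):i+2].clip(0);return np.dot(w,np.arange(max(0,i-1),max(0,i-1)+len(w)))/w.sum()+.5
# rows->rim edges
pts=[]
for u in [124,128,132]+[c+d for c in(159,183,208,235) for d in(-7,-2,3,7)]:
    for lo,hi,xo in((183,196,.031),(206,221,-.026)):
        pts.append((u,lo+edge(sat[lo:hi,u]),'v',xo,.032))
for v in range(197,207,2):
    for u,yo,z in((117,.148,.032),(146,.083,.029),(172,.0265,.029),(197,-.03,.029),(223,-.0865,.029),(248,-.143,.032)):
        lo=u-6; pts.append((lo+edge(sat[v,lo:u+7]),v,'u',yo,z))
def ray(u,v,z):
    k=CAL["top"];s=np.array([(u-k["cx"])/k["fx"],(v-k["cy"])/k["fy"]]);t=s.copy()
    for _ in range(5): t=s/(1+k["k1"]*(t@t))
    T=k["world_from_camera"];d=T[:3,:3]@[t[0],-t[1],-1];return (T[:3,3]+d*(z-T[2,3])/d[2])[:2]
W=np.array([ray(p[0],p[1],p[4]) for p in pts])
def f(q):
    c,s=np.cos(q[2]),np.sin(q[2]);D=W-q[:2];L=np.c_[D@[c,s],D@[-s,c]]
    return np.array([(L[i,0] if p[2]=='v' else L[i,1])-p[3] for i,p in enumerate(pts)])*1000
r=least_squares(f,[.58,.149,-.03],loss='soft_l1',x_scale=[.01,.01,.1]);print(r.x)
for k in sorted({(p[2],p[3]) for p in pts}): print(k,[float(a) for a in r.fun[[i for i,p in enumerate(pts) if (p[2],p[3])==k]].round(1)])
E
```

```text
[ 0.57861657  0.15003132 -0.03417873]
('u', -0.143) [0.5, 0.0, -0.1, -0.1, -0.4]
('u', -0.0865) [0.4, 0.3, 0.0, -0.3, -0.3]
('u', -0.03) [-0.1, 0.5, -0.3, 0.3, 0.2]
('u', 0.0265) [0.3, 0.2, 0.6, 0.0, -0.1]
('u', 0.083) [1.5, -0.1, 0.9, 0.6, 0.3]
('u', 0.148) [-1.0, -0.9, -1.1, -1.2, -1.1]
('v', -0.026) [0.2, 1.3, 1.5, -0.2, -0.1, 0.2, 0.5, -0.1, -0.2, -0.1, 0.1, 0.7, -0.0, -0.2, -0.1, 0.6, 0.6, -0.1, -0.1]
('v', 0.031) [-0.1, -0.2, -0.6, 0.0, -0.2, -0.4, -0.5, -0.2, 0.2, -0.4, -0.5, -0.1, -0.0, 0.3, -0.4, -0.2, -0.0, 0.2, -0.3]
```

```bash
cat > d.py <<'E'
import sys; from h import *
t=np.array([float(a) for a in sys.argv[1:4]]); psi=float(sys.argv[4])
o=manip.get_obs(); C=R.from_quat(o["ee_rot"])
G=R.from_matrix(np.c_[[np.cos(psi),np.sin(psi),0],[np.sin(psi),-np.cos(psi),0],[0,0,-1]])
print("pos",o["position"].round(4),"rv",(C.inv()*G).as_rotvec().round(3),"shift",C.inv().apply(t-o["position"]).round(4),"F",o["ft_force"].round(1),"grip",round(float(o["grip_width"]),3))
E
python3 d.py .506 -.2755 .19 1.4
```

```text
pos [ 0.2404 -0.577   0.2099] rv [ 0.     0.    -1.005] shift [ 0.3611 -0.1761  0.0199] F [ 0.5 -0.2 -0.2] grip 0.999
```

Call:
{"fn": "move_tool", "kwargs": {"steps": [[[0, 0, -1.005], [0.361, -0.176, 0.02], 1], [[0, 0, -1.005], [0.361, -0.176, 0.02], 1], [[0, 0, -1.005], [0.361, -0.176, 0.02], 1], [[0, 0, -1.005], [0.361, -0.176, 0.02], 1], [[0, 0, -1.005], [0.361, -0.176, 0.02], 1], [[0, 0, -1.005], [0.361, -0.176, 0.02], 1], [[0, 0, -1.005], [0.361, -0.176, 0.02], 1], [[0, 0, -1.005], [0.361, -0.176, 0.02], 1], [[0, 0, -1.005], [0.361, -0.176, 0.02], 1], [[0, 0, -1.005], [0.361, -0.176, 0.02], 1]], "clamp_n": 40}}

```text
clock: 2.8
position: [0.5051, -0.277, 0.19]
ee_rot: [0.766, 0.643, -0.0, 0.0]
ft_force: [0.9, 0.5, 0.3]
grip_width: 1.003
grasp_force: 0.0
```

```bash
python3 d.py .506 -.2755 .05 1.4
```

```text
pos [ 0.5051 -0.277   0.19  ] rv [-0.     0.001 -0.002] shift [0.0018 0.0006 0.14  ] F [0.9 0.5 0.3] grip 1.003
```

Call:
{"fn": "move_tool", "kwargs": {"steps": [[[0, 0, 0], [0.002, 0, 0.06], 1], [[0, 0, 0], [0.002, 0, 0.11], 1], [[0, 0, 0], [0.002, 0, 0.141], 1], [[0, 0, 0], [0.002, 0, 0.141], 1], [[0, 0, 0], [0.002, 0, 0.141], 0.3], [[0, 0, 0], [0.002, 0, 0.141], 0.3], [[0, 0, 0], [0.002, 0, 0.141], 0.3], [[0, 0, 0], [0.002, 0, 0.141], 0.3], [[0, 0, 0], [0.002, 0, 0.141], 0.3], [[0, 0, 0], [0.002, 0, 0.141], 0.3]], "clamp_n": 40}}

```text
clock: 4.05
position: [0.507, -0.2742, 0.0506]
ee_rot: [0.765, 0.644, 0.0, 0.001]
ft_force: [-2.0, 1.2, 7.6]
grip_width: 0.418
grasp_force: 39.2
```

```bash
python3 d.py .506 -.2755 .049 1.4; python3 - <<'E'
from h import *
cv2.imwrite("pics/s1.png",cv2.resize(manip.camera("side")[120:320,150:450],None,fx=2.6,fy=2.6))
E
```

```text
pos [ 0.507  -0.2742  0.0506] rv [ 0.002  0.001 -0.   ] shift [-0.0014 -0.0008  0.0016] F [-2.   1.2  7.6] grip 0.418
```

View pics/s1.png

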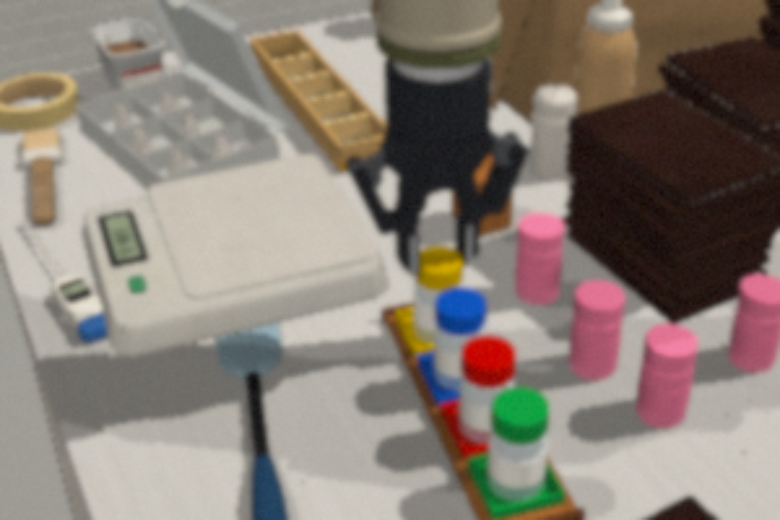

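Call:
{"fn": "move_tool", "kwargs": {"steps": [[[0, 0, 0], [0, 0, -0.04], 0.3], [[0, 0, 0], [0, 0, -0.09], 0.3], [[0, 0, 0], [0, 0, -0.12], 0.3], [[0, 0, 0], [0, 0, -0.12], 0.3]]}}

```text
clock: 4.6
position: [0.5078, -0.2743, 0.1722]
ee_rot: [0.765, 0.644, 0.001, 0.003]
ft_force: [1.1, -0.0, -0.5]
grip_width: 0.42
grasp_force: 40.2
```

```bash
python3 d.py .5746 .0331 .16 1.537
```

```text
pos [ 0.5078 -0.2743  0.1722] rv [ 0.005  0.002 -0.137] shift [0.3143 0.0135 0.0116] F [ 1.1 -0.  -0.5] grip 0.42
```

Call:
{"fn": "move_tool", "kwargs": {"steps": [[[0, 0, -0.07], [0.05, 0.002, 0], 0.3], [[0, 0, -0.137], [0.11, 0.005, 0], 0.3], [[0, 0, -0.137], [0.17, 0.007, 0], 0.3], [[0, 0, -0.137], [0.23, 0.01, 0], 0.3], [[0, 0, -0.137], [0.28, 0.012, 0], 0.3], [[0, 0, -0.137], [0.314, 0.0135, 0.01], 0.3], [[0, 0, -0.137], [0.314, 0.0135, 0.01], 0.3], [[0, 0, -0.137], [0.314, 0.0135, 0.01], 0.3], [[0, 0, -0.137], [0.314, 0.0135, 0.01], 0.3]]}}

```text
clock: 5.72
position: [0.573, 0.0319, 0.1588]
ee_rot: [0.72, 0.694, -0.0, 0.0]
ft_force: [-0.3, -0.2, -0.5]
grip_width: 0.419
grasp_force: 40.2
```

```bash
python3 d.py .5746 .0331 .042 1.537;python3 - <<'E'
from h import *
cv2.imwrite("pics/s2.png",np.vstack([cv2.resize(manip.camera("side")[90:220,150:400],None,fx=2.4,fy=2.4),cv2.resize(manip.camera("top")[130:240,100:350],None,fx=2.4,fy=2.4)]))
E
```

```text
pos [0.573  0.0319 0.1588] rv [-0.     0.001 -0.002] shift [0.0013 0.0016 0.1168] F [-0.3 -0.2 -0.5] grip 0.419
```

View pics/s2.png

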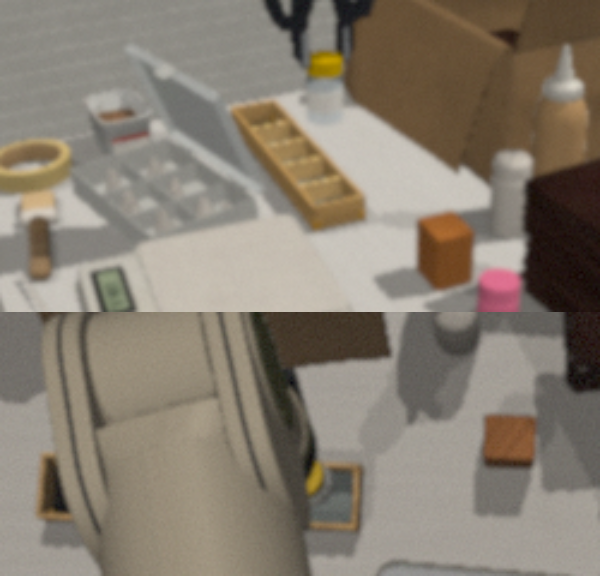

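```bash
python3 - <<'E'
from h import *
manip.camera("side")
for d in manip.outline_of("side","jar_yellow")[:1]:
    print(d["confidence"],d["bbox"]); p=proj("side",pose(cyl(),.573,.0319,.1208,0));print(p.min(0),p.max(0))
    print(fit({"side":d["mask"]},cyl(),.1208,[.57,.03],False))
E
```

```text
0.92 [278.0, 110.7, 296.0, 143.1]
[276.87949576 109.44614528] [292.83701094 141.04937011]
(array([0.57039779, 0.02579588]), {'side': np.float64(1.4)})
```

```bash
python3 - <<'E'
from h import *
im=manip.camera("side");d=manip.outline_of("side","box")[0];print(d["bbox"])
v=cv2.resize(im[95:195,235:335],None,fx=6,fy=6,interpolation=2)
L=lambda q:[tuple(int(a) for a in ((p-[235,95]+.5)*6)) for p in q]
b=(.5786,.15,0,-.0342)
rim=np.array([[x,y,.032] for x,y in((-.031,-.148),(.031,-.148),(.031,.148),(-.031,.148))])
cv2.polylines(v,[np.array(L(proj("side",pose(rim,*b))))],True,(255,0,255),1)
p=proj("side",pose(cyl(),.573,.0319,.1208,0)); cv2.polylines(v,[cv2.convexHull(np.array(L(p)))],True,(255,255,0),1)
cv2.imwrite("pics/s3.png",v)
E
```

```text
[245.7, 131.3, 302.9, 184.0]
```

View pics/s3.png

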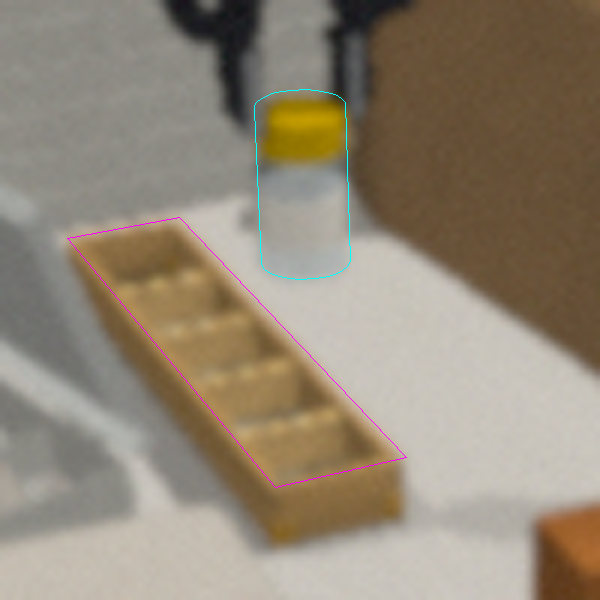

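Call:
{"fn": "move_tool", "kwargs": {"steps": [[[0, 0, 0], [0.002, 0.0015, 0.05], 0.3], [[0, 0, 0], [0.002, 0.0015, 0.09], 0.3], [[0, 0, 0], [0.002, 0.0015, 0.11], 0.3], [[0, 0, 0], [0.002, 0.0015, 0.114], 0.3], [[0, 0, 0], [0.002, 0.0015, 0.114], 0.3]]}}

```text
clock: 6.65
position: [0.5755, 0.0356, 0.0461]
ee_rot: [0.719, 0.695, 0.001, 0.001]
ft_force: [0.3, -0.8, -0.1]
grip_width: 0.422
grasp_force: 40.3
```

```bash
python3 d.py .5746 .0331 .042 1.537
```

```text
pos [0.5755 0.0356 0.0461] rv [ 0.002 -0.    -0.   ] shift [-0.0025 -0.0008  0.0041] F [ 0.3 -0.8 -0.1] grip 0.422
```

Call:
{"fn": "move_tool", "kwargs": {"steps": [[[0, 0, 0], [-0.001, 0, 0.002], 0.3], [[0, 0, 0], [-0.001, 0, 0.003], 0.3], [[0, 0, 0], [-0.001, 0, 0.003], 0.3]]}}

```text
clock: 7.02
position: [0.5756, 0.0345, 0.0436]
ee_rot: [0.719, 0.695, 0.001, 0.001]
ft_force: [-2.2, -0.2, 8.5]
grip_width: 0.411
grasp_force: 41.1
```

```bash
python3 d.py .5746 .0331 .042 1.537
```

```text
pos [0.5756 0.0345 0.0436] rv [ 0.002  0.    -0.   ] shift [-0.0014 -0.0009  0.0016] F [-2.2 -0.2  8.5] grip 0.411
```

Contact (8.5 N up). Release, rise, and look.

Call:
{"fn": "move_tool", "kwargs": {"steps": [[[0, 0, 0], [0, 0, 0], 0.6], [[0, 0, 0], [0, 0, 0], 0.8], [[0, 0, 0], [0, 0, 0], 1], [[0, 0, 0], [0, 0, 0], 1], [[0, 0, 0], [0, 0, -0.03], 1], [[0, 0, 0], [0, 0, -0.09], 1], [[0, 0, 0], [0, 0, -0.13], 1], [[0, 0, 0], [0, 0, -0.13], 1]]}}

```text
clock: 8.02
position: [0.5764, 0.0348, 0.1754]
ee_rot: [0.719, 0.695, 0.002, 0.002]
ft_force: [-0.9, -0.2, -0.6]
grip_width: 0.999
grasp_force: 0.0
```

```bash
python3 d.py .4957 -.332 .18 1.4; python3 - <<'E'
from h import *
cv2.imwrite("pics/s4.png",cv2.resize(manip.camera("side")[95:245,235:385],None,fx=4,fy=4))
E
```

```text
pos [0.5764 0.0348 0.1754] rv [ 0.006 -0.     0.137] shift [-0.3693 -0.0682 -0.0051] F [-0.9 -0.2 -0.6] grip 0.999
```

View pics/s4.png

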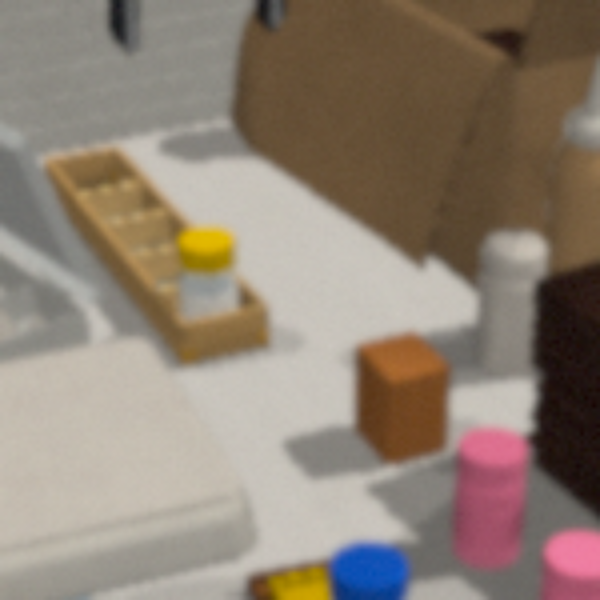

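Call:
{"fn": "move_tool", "kwargs": {"steps": [[[0, 0, 0.07], [-0.06, -0.011, 0], 1], [[0, 0, 0.137], [-0.12, -0.022, 0], 1], [[0, 0, 0.137], [-0.18, -0.033, 0], 1], [[0, 0, 0.137], [-0.24, -0.044, 0], 1], [[0, 0, 0.137], [-0.3, -0.055, 0], 1], [[0, 0, 0.137], [-0.35, -0.065, 0], 1], [[0, 0, 0.137], [-0.369, -0.068, -0.003], 1], [[0, 0, 0.137], [-0.369, -0.068, -0.003], 1], [[0, 0, 0.137], [-0.369, -0.068, -0.003], 1]]}}

```text
clock: 9.2
position: [0.4948, -0.3297, 0.1744]
ee_rot: [0.764, 0.645, 0.0, -0.001]
ft_force: [0.5, -0.0, -0.2]
grip_width: 1.003
grasp_force: 0.0
```

```bash
python3 d.py .4957 -.332 .049 1.4
```

```text
pos [ 0.4948 -0.3297  0.1744] rv [-0.    -0.001  0.002] shift [-0.0022  0.0013  0.1254] F [ 0.5 -0.  -0.2] grip 1.003
```

Call:
{"fn": "move_tool", "kwargs": {"steps": [[[0, 0, 0], [-0.002, 0.001, 0.05], 1], [[0, 0, 0], [-0.002, 0.001, 0.1], 1], [[0, 0, 0], [-0.002, 0.001, 0.125], 1], [[0, 0, 0], [-0.002, 0.001, 0.125], 1], [[0, 0, 0], [-0.002, 0.001, 0.125], 0.3], [[0, 0, 0], [-0.002, 0.001, 0.125], 0.3], [[0, 0, 0], [-0.002, 0.001, 0.125], 0.3], [[0, 0, 0], [-0.002, 0.001, 0.125], 0.3], [[0, 0, 0], [-0.002, 0.001, 0.125], 0.3], [[0, 0, 0], [-0.002, 0.001, 0.125], 0.3]]}}

```text
clock: 10.45
position: [0.4955, -0.3347, 0.0515]
ee_rot: [0.765, 0.644, 0.0, 0.001]
ft_force: [-1.5, 0.8, 6.2]
grip_width: 0.418
grasp_force: 39.3
```

Call:
{"fn": "move_tool", "kwargs": {"steps": [[[0, 0, 0], [0, 0, -0.04], 0.3], [[0, 0, 0], [0, 0, -0.09], 0.3], [[0, 0, 0], [0, 0, -0.12], 0.3], [[0, 0, 0], [0, 0, -0.12], 0.3]]}}

```text
clock: 10.95
position: [0.496, -0.3349, 0.1731]
ee_rot: [0.765, 0.644, 0.001, 0.003]
ft_force: [0.8, -0.1, -1.4]
grip_width: 0.42
grasp_force: 40.4
```

```bash
python3 d.py .5765 .0895 .16 1.537
```

```text
pos [ 0.496  -0.3349  0.1731] rv [ 0.005  0.003 -0.137] shift [0.432  0.0069 0.0121] F [ 0.8 -0.1 -1.4] grip 0.42
```

Call:
{"fn": "move_tool", "kwargs": {"steps": [[[0, 0, -0.07], [0.05, 0.001, 0], 0.3], [[0, 0, -0.137], [0.11, 0.002, 0], 0.3], [[0, 0, -0.137], [0.17, 0.003, 0], 0.3], [[0, 0, -0.137], [0.23, 0.004, 0], 0.3], [[0, 0, -0.137], [0.29, 0.005, 0], 0.3], [[0, 0, -0.137], [0.35, 0.006, 0], 0.3], [[0, 0, -0.137], [0.4, 0.007, 0], 0.3], [[0, 0, -0.137], [0.43, 0.007, 0.01], 0.3], [[0, 0, -0.137], [0.43, 0.007, 0.01], 0.3], [[0, 0, -0.137], [0.43, 0.007, 0.01], 0.3], [[0, 0, -0.137], [0.43, 0.007, 0.01], 0.3]]}}

```text
clock: 12.32
position: [0.5748, 0.0868, 0.1598]
ee_rot: [0.72, 0.694, -0.0, 0.0]
ft_force: [0.3, -0.8, -1.4]
grip_width: 0.412
grasp_force: 40.3
```

```bash
python3 d.py .5765 .088 .044 1.537
```

```text
pos [0.5748 0.0868 0.1598] rv [-0.     0.001 -0.002] shift [0.0014 0.0016 0.1158] F [ 0.3 -0.8 -1.4] grip 0.412
```

Call:
{"fn": "move_tool", "kwargs": {"steps": [[[0, 0, 0], [0, 0.001, 0.05], 0.3], [[0, 0, 0], [0, 0.001, 0.09], 0.3], [[0, 0, 0], [0, 0.001, 0.11], 0.3], [[0, 0, 0], [0, 0.001, 0.114], 0.3], [[0, 0, 0], [0, 0.001, 0.116], 0.3], [[0, 0, 0], [0, 0.001, 0.1165], 0.3], [[0, 0, 0], [0, 0.001, 0.1165], 0.3]]}}

```text
clock: 13.2
position: [0.5766, 0.0885, 0.0445]
ee_rot: [0.719, 0.695, 0.001, 0.001]
ft_force: [0.2, 0.1, 2.3]
grip_width: 0.418
grasp_force: 40.7
```

```bash
python3 d.py .5765 .088 .044 1.537
```

```text
pos [0.5766 0.0885 0.0445] rv [ 0.002 -0.    -0.   ] shift [-0.0005 -0.0001  0.0005] F [0.2 0.1 2.3] grip 0.418
```

Just in contact. Release and go to the red jar.

Call:
{"fn": "move_tool", "kwargs": {"steps": [[[0, 0, 0], [0, 0, 0], 0.6], [[0, 0, 0], [0, 0, 0], 0.8], [[0, 0, 0], [0, 0, 0], 1], [[0, 0, 0], [0, 0, 0], 1], [[0, 0, 0], [0, 0, -0.03], 1], [[0, 0, 0], [0, 0, -0.09], 1], [[0, 0, 0], [0, 0, -0.13], 1], [[0, 0, 0], [0, 0, -0.13], 1]]}}

```text
clock: 14.2
position: [0.5775, 0.0889, 0.1769]
ee_rot: [0.719, 0.695, 0.002, 0.002]
ft_force: [-0.4, 0.3, -0.9]
grip_width: 1.001
grasp_force: 0.0
```

```bash
python3 d.py .4862 -.3895 .175 1.4
```

```text
pos [0.5775 0.0889 0.1769] rv [ 0.006 -0.001  0.137] shift [-0.4812 -0.075   0.0012] F [-0.4  0.3 -0.9] grip 1.001
```

Call:
{"fn": "move_tool", "kwargs": {"steps": [[[0, 0, 0.07], [-0.06, -0.01, 0], 1], [[0, 0, 0.137], [-0.12, -0.019, 0], 1], [[0, 0, 0.137], [-0.18, -0.028, 0], 1], [[0, 0, 0.137], [-0.24, -0.038, 0], 1], [[0, 0, 0.137], [-0.3, -0.047, 0], 1], [[0, 0, 0.137], [-0.36, -0.056, 0], 1], [[0, 0, 0.137], [-0.42, -0.066, 0], 1], [[0, 0, 0.137], [-0.482, -0.076, 0], 1], [[0, 0, 0.137], [-0.482, -0.076, 0], 1], [[0, 0, 0.137], [-0.482, -0.076, 0], 1]]}}

```text
clock: 15.45
position: [0.4832, -0.3901, 0.1721]
ee_rot: [0.765, 0.644, 0.0, -0.001]
ft_force: [0.9, 1.1, 0.6]
grip_width: 1.002
grasp_force: 0.0
```

```bash
python3 d.py .4862 -.3895 .05 1.4; python3 - <<'E'
from h import *
manip.camera("side")
for d in manip.outline_of("side","jar_red"): print(round(d["confidence"],2),d["bbox"])
p=proj("side",pose(cyl(),.4862,-.3895,.011,0));print(p.min(0),p.max(0))
E
```

```text
pos [ 0.4832 -0.3901  0.1721] rv [-0.001 -0.001 -0.   ] shift [0.0009 0.003  0.1221] F [0.9 1.1 0.6] grip 1.002
0.95 [328.0, 248.7, 347.2, 290.8]
0.95 [370.6, 225.7, 392.6, 266.3]
0.9 [431.5, 224.5, 454.5, 262.7]
0.72 [394.3, 246.5, 420.2, 285.9]
0.56 [349.1, 200.1, 370.1, 234.9]
[327.15485074 247.35320712] [348.9858741  290.02668176]
```

Call:
{"fn": "move_tool", "kwargs": {"steps": [[[0, 0, 0], [0.002, 0.003, 0.05], 1], [[0, 0, 0], [0.002, 0.003, 0.1], 1], [[0, 0, 0], [0.002, 0.003, 0.122], 1], [[0, 0, 0], [0.002, 0.003, 0.122], 1], [[0, 0, 0], [0.002, 0.003, 0.122], 0.3], [[0, 0, 0], [0.002, 0.003, 0.122], 0.3], [[0, 0, 0], [0.002, 0.003, 0.122], 0.3], [[0, 0, 0], [0.002, 0.003, 0.122], 0.3], [[0, 0, 0], [0.002, 0.003, 0.122], 0.3], [[0, 0, 0], [0.002, 0.003, 0.122], 0.3]]}}

```text
clock: 16.8
position: [0.4873, -0.39, 0.0529]
ee_rot: [0.765, 0.644, 0.0, 0.001]
ft_force: [-1.0, 0.8, 6.3]
grip_width: 0.413
grasp_force: 39.3
```

Call:
{"fn": "move_tool", "kwargs": {"steps": [[[0, 0, 0], [0, 0, -0.04], 0.3], [[0, 0, 0], [0, 0, -0.09], 0.3], [[0, 0, 0], [0, 0, -0.12], 0.3], [[0, 0, 0], [0, 0, -0.12], 0.3]]}}

```text
clock: 17.3
position: [0.488, -0.3902, 0.1747]
ee_rot: [0.765, 0.644, 0.0, 0.003]
ft_force: [-1.0, 0.5, -1.2]
grip_width: 0.418
grasp_force: 40.2
```

```bash
python3 d.py .5785 .146 .16 1.537
```

```text
pos [ 0.488  -0.3902  0.1747] rv [ 0.004  0.003 -0.137] shift [ 0.5438 -0.0022  0.0132] F [-1.   0.5 -1.2] grip 0.418
```

Call:
{"fn": "move_tool", "kwargs": {"steps": [[[0, 0, -0.07], [0.05, 0, 0], 0.3], [[0, 0, -0.137], [0.11, 0, 0], 0.3], [[0, 0, -0.137], [0.17, 0, 0], 0.3], [[0, 0, -0.137], [0.23, 0, 0], 0.3], [[0, 0, -0.137], [0.29, -0.001, 0], 0.3], [[0, 0, -0.137], [0.35, -0.001, 0], 0.3], [[0, 0, -0.137], [0.41, -0.001, 0], 0.3], [[0, 0, -0.137], [0.47, -0.002, 0], 0.3], [[0, 0, -0.137], [0.52, -0.002, 0], 0.3], [[0, 0, -0.137], [0.544, -0.001, 0.01], 0.3], [[0, 0, -0.137], [0.544, -0.001, 0.01], 0.3], [[0, 0, -0.137], [0.544, -0.001, 0.01], 0.3], [[0, 0, -0.137], [0.544, -0.001, 0.01], 0.3]]}}

```text
clock: 18.92
position: [0.5785, 0.1454, 0.1614]
ee_rot: [0.72, 0.694, -0.0, 0.0]
ft_force: [0.5, -0.0, -0.2]
grip_width: 0.419
grasp_force: 40.2
```

```bash
python3 d.py .5785 .1455 .046 1.537
```

```text
pos [0.5785 0.1454 0.1614] rv [ 0.     0.001 -0.002] shift [ 0.0002 -0.      0.1154] F [ 0.5 -0.  -0.2] grip 0.419
```

Call:
{"fn": "move_tool", "kwargs": {"steps": [[[0, 0, 0], [-0.001, -0.001, 0.05], 0.3], [[0, 0, 0], [-0.001, -0.001, 0.09], 0.3], [[0, 0, 0], [-0.001, -0.001, 0.11], 0.3], [[0, 0, 0], [-0.001, -0.001, 0.114], 0.3], [[0, 0, 0], [-0.001, -0.001, 0.116], 0.3], [[0, 0, 0], [-0.001, -0.001, 0.1165], 0.3], [[0, 0, 0], [-0.001, -0.001, 0.1165], 0.3]]}}

```text
clock: 19.8
position: [0.5781, 0.1461, 0.046]
ee_rot: [0.719, 0.695, 0.001, 0.001]
ft_force: [-0.4, -0.5, 1.5]
grip_width: 0.419
grasp_force: 40.6
```

```bash
python3 d.py .5785 .1455 .046 1.537
```

```text
pos [0.5781 0.1461 0.046 ] rv [ 0.002 -0.    -0.   ] shift [-0.0006  0.0004  0.    ] F [-0.4 -0.5  1.5] grip 0.419
```

Call:
{"fn": "move_tool", "kwargs": {"steps": [[[0, 0, 0], [0, 0, 0.001], 0.3], [[0, 0, 0], [0, 0, 0.001], 0.6], [[0, 0, 0], [0, 0, 0.001], 0.8], [[0, 0, 0], [0, 0, 0], 1], [[0, 0, 0], [0, 0, 0], 1], [[0, 0, 0], [0, 0, -0.03], 1], [[0, 0, 0], [0, 0, -0.09], 1], [[0, 0, 0], [0, 0, -0.13], 1], [[0, 0, 0], [0, 0, -0.13], 1]]}}

```text
clock: 20.92
position: [0.579, 0.1467, 0.1785]
ee_rot: [0.719, 0.695, 0.002, 0.002]
ft_force: [1.0, 0.1, -1.7]
grip_width: 0.996
grasp_force: 0.0
```

```bash
python3 d.py .4765 -.4475 .175 1.4
```

```text
pos [0.579  0.1467 0.1785] rv [ 0.006 -0.002  0.137] shift [-0.5973 -0.0822  0.0023] F [ 1.   0.1 -1.7] grip 0.996
```

Call:
{"fn": "move_tool", "kwargs": {"steps": [[[0, 0, 0.07], [-0.06, -0.008, 0], 1], [[0, 0, 0.137], [-0.12, -0.016, 0], 1], [[0, 0, 0.137], [-0.18, -0.025, 0], 1], [[0, 0, 0.137], [-0.24, -0.033, 0], 1], [[0, 0, 0.137], [-0.3, -0.041, 0], 1], [[0, 0, 0.137], [-0.36, -0.05, 0], 1], [[0, 0, 0.137], [-0.42, -0.058, 0], 1], [[0, 0, 0.137], [-0.48, -0.066, 0], 1], [[0, 0, 0.137], [-0.54, -0.074, 0], 1], [[0, 0, 0.137], [-0.597, -0.081, 0], 1], [[0, 0, 0.137], [-0.597, -0.081, 0], 1], [[0, 0, 0.137], [-0.597, -0.081, 0], 1]]}}

```text
clock: 22.42
position: [0.4759, -0.4473, 0.1737]
ee_rot: [0.765, 0.644, 0.0, -0.001]
ft_force: [1.2, 0.5, 0.1]
grip_width: 1.002
grasp_force: 0.0
```

```bash
python3 d.py .4765 -.4475 .05 1.4
```

```text
pos [ 0.4759 -0.4473  0.1737] rv [-0.001 -0.001 -0.   ] shift [-0.0002  0.0007  0.1237] F [1.2 0.5 0.1] grip 1.002
```

Call:
{"fn": "move_tool", "kwargs": {"steps": [[[0, 0, 0], [0.002, 0, 0.05], 1], [[0, 0, 0], [0.002, 0, 0.1], 1], [[0, 0, 0], [0.002, 0, 0.1235], 1], [[0, 0, 0], [0.002, 0, 0.1235], 1], [[0, 0, 0], [0.002, 0, 0.1235], 0.3], [[0, 0, 0], [0.002, 0, 0.1235], 0.3], [[0, 0, 0], [0.002, 0, 0.1235], 0.3], [[0, 0, 0], [0.002, 0, 0.1235], 0.3], [[0, 0, 0], [0.002, 0, 0.1235], 0.3], [[0, 0, 0], [0.002, 0, 0.1235], 0.3]]}}

```text
clock: 23.68
position: [0.477, -0.4466, 0.053]
ee_rot: [0.765, 0.644, 0.0, 0.001]
ft_force: [-0.2, 1.3, 5.7]
grip_width: 0.414
grasp_force: 39.3
```

Call:
{"fn": "move_tool", "kwargs": {"steps": [[[0, 0, 0], [0, 0, -0.04], 0.3], [[0, 0, 0], [0, 0, -0.09], 0.3], [[0, 0, 0], [0, 0, -0.12], 0.3], [[0, 0, 0], [0, 0, -0.12], 0.3]]}}

```text
clock: 24.18
position: [0.4776, -0.4469, 0.1749]
ee_rot: [0.765, 0.644, 0.0, 0.003]
ft_force: [0.6, 0.0, -1.2]
grip_width: 0.42
grasp_force: 40.2
```

```bash
python3 d.py .5804 .2025 .16 1.537
```

```text
pos [ 0.4776 -0.4469  0.1749] rv [ 0.004  0.003 -0.137] shift [ 0.6575 -0.0094  0.0129] F [ 0.6  0.  -1.2] grip 0.42
```

Call:
{"fn": "move_tool", "kwargs": {"steps": [[[0, 0, -0.07], [0.05, 0, 0], 0.3], [[0, 0, -0.137], [0.11, -0.001, 0], 0.3], [[0, 0, -0.137], [0.17, -0.002, 0], 0.3], [[0, 0, -0.137], [0.23, -0.003, 0], 0.3], [[0, 0, -0.137], [0.29, -0.004, 0], 0.3], [[0, 0, -0.137], [0.35, -0.005, 0], 0.3], [[0, 0, -0.137], [0.41, -0.006, 0], 0.3], [[0, 0, -0.137], [0.47, -0.007, 0], 0.3], [[0, 0, -0.137], [0.53, -0.008, 0], 0.3], [[0, 0, -0.137], [0.59, -0.009, 0], 0.3], [[0, 0, -0.137], [0.64, -0.009, 0], 0.3], [[0, 0, -0.137], [0.658, -0.0085, 0.01], 0.3], [[0, 0, -0.137], [0.658, -0.0085, 0.01], 0.3], [[0, 0, -0.137], [0.658, -0.0085, 0.01], 0.3], [[0, 0, -0.137], [0.658, -0.0085, 0.01], 0.3]]}}

```text
clock: 26.05
position: [0.5804, 0.2019, 0.1616]
ee_rot: [0.72, 0.694, -0.0, 0.001]
ft_force: [-0.9, -0.3, -0.4]
grip_width: 0.414
grasp_force: 40.2
```

```bash
python3 d.py .5804 .202 .046 1.537
```

```text
pos [0.5804 0.2019 0.1616] rv [ 0.001  0.001 -0.003] shift [ 2.000e-04 -1.000e-04  1.156e-01] F [-0.9 -0.3 -0.4] grip 0.414
```

Call:
{"fn": "move_tool", "kwargs": {"steps": [[[0, 0, 0], [-0.001, -0.001, 0.05], 0.3], [[0, 0, 0], [-0.001, -0.001, 0.09], 0.3], [[0, 0, 0], [-0.001, -0.001, 0.11], 0.3], [[0, 0, 0], [-0.001, -0.001, 0.114], 0.3], [[0, 0, 0], [-0.001, -0.001, 0.116], 0.3], [[0, 0, 0], [-0.001, -0.001, 0.117], 0.3], [[0, 0, 0], [-0.001, -0.001, 0.117], 0.3]]}}

```text
clock: 26.92
position: [0.5799, 0.2033, 0.046]
ee_rot: [0.719, 0.695, 0.001, 0.001]
ft_force: [-1.7, -0.3, 6.2]
grip_width: 0.413
grasp_force: 40.8
```

```bash
python3 d.py .5804 .202 .046 1.537
```

```text
pos [0.5799 0.2033 0.046 ] rv [ 0.002 -0.001 -0.   ] shift [-0.0013  0.0006  0.    ] F [-1.7 -0.3  6.2] grip 0.413
```

Call:
{"fn": "move_tool", "kwargs": {"steps": [[[0, 0, 0], [0, 0, 0], 0.6], [[0, 0, 0], [0, 0, 0], 0.8], [[0, 0, 0], [0, 0, 0], 1], [[0, 0, 0], [0, 0, 0], 1], [[0, 0, 0], [0, 0, -0.03], 1], [[0, 0, 0], [0, 0, -0.09], 1], [[0, 0, 0], [0, 0, -0.13], 1], [[0, 0, 0], [0, 0, -0.13], 1]]}}

```text
clock: 27.92
position: [0.5805, 0.2039, 0.178]
ee_rot: [0.719, 0.695, 0.003, 0.001]
ft_force: [-0.2, 0.1, -0.4]
grip_width: 0.998
grasp_force: 0.0
```

```bash
python3 d.py .625 -.139 .175 1.53
```

```text
pos [0.5805 0.2039 0.178 ] rv [ 0.006 -0.002  0.007] shift [-0.3412  0.0561  0.0027] F [-0.2  0.1 -0.4] grip 0.998
```

Call:
{"fn": "move_tool", "kwargs": {"steps": [[[0, 0, 0.007], [-0.06, 0.01, 0], 1], [[0, 0, 0.007], [-0.12, 0.02, 0], 1], [[0, 0, 0.007], [-0.18, 0.03, 0], 1], [[0, 0, 0.007], [-0.24, 0.04, 0], 1], [[0, 0, 0.007], [-0.3, 0.05, 0], 1], [[0, 0, 0.007], [-0.341, 0.056, 0], 1], [[0, 0, 0.007], [-0.341, 0.056, 0], 1], [[0, 0, 0.007], [-0.341, 0.056, 0], 1]]}}

```text
clock: 28.92
position: [0.623, -0.1388, 0.1736]
ee_rot: [0.721, 0.693, -0.0, -0.001]
ft_force: [0.9, 0.3, 0.0]
grip_width: 1.002
grasp_force: 0.0
```

```bash
python3 d.py .625 -.139 .037 1.53;python3 - <<'E'
from h import *
a=cv2.resize(manip.camera("side")[95:245,235:385],None,fx=4,fy=4)
b=cv2.resize(manip.camera("top")[165:240,100:270],None,fx=3.5,fy=3.5)
cv2.imwrite("pics/s5.png",a);cv2.imwrite("pics/t5.png",b)
E
```

```text
pos [ 0.623  -0.1388  0.1736] rv [-0.001 -0.001  0.   ] shift [-0.0003  0.0022  0.1366] F [0.9 0.3 0. ] grip 1.002
```

View pics/s5.png

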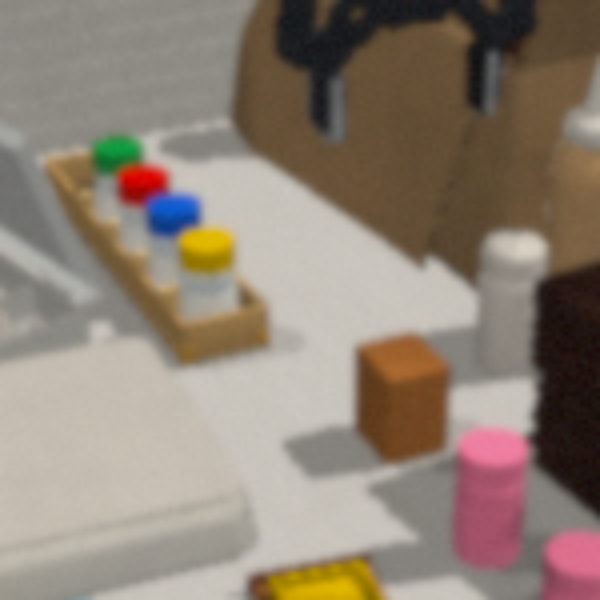

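View pics/t5.png

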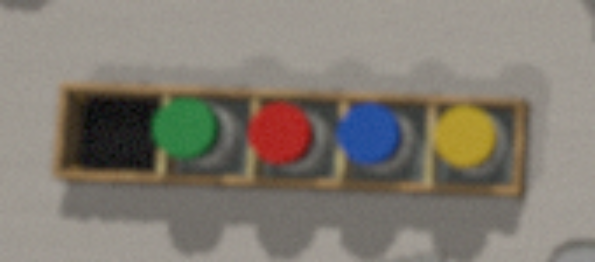

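All four jars stand upright in their cells (green, red, blue, yellow from left, lids at (185,128)…(465,136) in the crop). Now the block.

Call:
{"fn": "move_tool", "kwargs": {"steps": [[[0, 0, 0], [0, 0.001, 0.05], 1], [[0, 0, 0], [0, 0.001, 0.1], 1], [[0, 0, 0], [0, 0.001, 0.1365], 1], [[0, 0, 0], [0, 0.001, 0.1365], 1], [[0, 0, 0], [0, 0.001, 0.1365], 0.3], [[0, 0, 0], [0, 0.001, 0.1365], 0.3], [[0, 0, 0], [0, 0.001, 0.1365], 0.3], [[0, 0, 0], [0, 0.001, 0.1365], 0.3], [[0, 0, 0], [0, 0.001, 0.1365], 0.3], [[0, 0, 0], [0, 0.001, 0.1365], 0.3]]}}

```text
clock: 30.28
position: [0.6239, -0.1401, 0.0424]
ee_rot: [0.722, 0.692, -0.001, 0.0]
ft_force: [-19.7, 1.9, 35.9]
grip_width: 0.302
grasp_force: 18.1
```

```bash
python3 d.py .625 -.1385 .037 1.53
```

```text
pos [ 0.6239 -0.1401  0.0424] rv [-0.001  0.002 -0.001] shift [0.0016 0.001  0.0054] F [-19.7   1.9  35.9] grip 0.302
```

Call:
{"fn": "move_tool", "kwargs": {"steps": [[[0, 0, 0], [0, 0, -0.04], 0.3], [[0, 0, 0], [0, 0, -0.09], 0.3], [[0, 0, 0], [0, 0, -0.12], 0.3], [[0, 0, 0], [0, 0, -0.12], 0.3], [[0, 0, 0], [0, 0, -0.12], 0.3]]}}

```text
clock: 30.9
position: [0.624, -0.14, 0.1576]
ee_rot: [0.721, 0.692, -0.0, 0.0]
ft_force: [0.4, 0.2, -0.3]
grip_width: 0.301
grasp_force: 0.0
```

```bash
python3 d.py .5825 .2629 .16 1.537;python3 - <<'E'
from h import *
o=manip.get_obs();x,y,z=o["position"]
im=manip.camera("side");S=proj("side",pose(cub(.042,.048,.062),x,y,z-.038,-.04))
for d in manip.outline_of("side","block")[:2]:
    print(d["confidence"],d["bbox"],S.min(0),S.max(0)); print(fit({"side":d["mask"]},cub(.042,.048,.062),z-.038,[x,y,-.04]))
a,b=int(S[:,0].mean()),int(S[:,1].mean());cv2.imwrite("pics/s6.png",cv2.resize(im[b-50:b+50,a-50:a+50],None,fx=5,fy=5))
E
```

```text
pos [ 0.624  -0.14    0.1576] rv [-0.     0.    -0.007] shift [ 0.4008 -0.0581 -0.0025] F [ 0.4  0.2 -0.3] grip 0.301
0.8 [323.9, 177.6, 348.4, 209.5] [323.44054751 131.30328845] [350.35441539 167.72209784]
(array([ 0.53470105, -0.28758564, -0.49646933]), {'side': np.float64(6.6)})
```

View pics/s6.png

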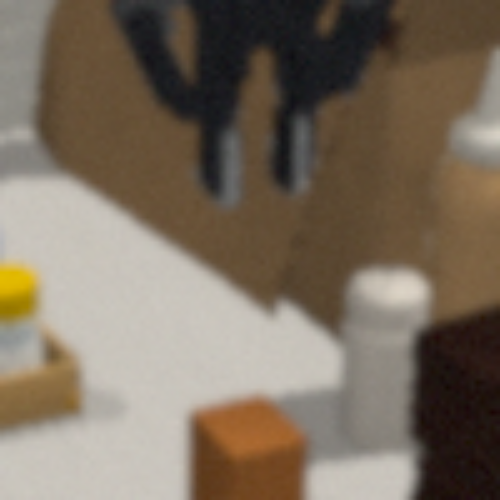

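The fingers closed too high and slid off the rounded top; the block still stands at about the same spot. Re-measure and grip lower.

Call:
{"fn": "move_tool", "kwargs": {"steps": [[[0, 0, 0], [-0.15, -0.1, -0.02], 1], [[0, 0, 0], [-0.15, -0.1, -0.02], 1], [[0, 0, 0], [-0.15, -0.1, -0.02], 1], [[0, 0, 0], [-0.15, -0.1, -0.02], 1]]}}

```text
clock: 31.5
position: [0.5148, -0.2911, 0.1774]
ee_rot: [0.724, 0.689, -0.001, -0.0]
ft_force: [-0.0, 0.8, 0.8]
grip_width: 1.002
grasp_force: 0.0
```

```bash
python3 - <<'E'
from h import *
im={c:manip.camera(c) for c in CAL};m={}
for c,(x0,y0,x1,y1) in {"top":(290,160,335,210),"side":(315,170,360,220)}.items():
    h=cv2.cvtColor(cv2.GaussianBlur(im[c],(3,3),0),cv2.COLOR_BGR2HSV);q=((h[...,0]<28)|(h[...,0]>172))&(h[...,1]>70)&(h[...,2]>60)
    k=np.zeros_like(q);k[y0:y1,x0:x1]=q[y0:y1,x0:x1];n,l,st,_=cv2.connectedComponentsWithStats(k.astype(np.uint8));m[c]=l==1+st[1:,4].argmax()
    print(c,np.argwhere(m[c]).min(0)[::-1],np.argwhere(m[c]).max(0)[::-1])
for u in (m,{"top":m["top"]},{"side":m["side"]}): print(fit(u,cub(.042,.048,.062),0,[.625,-.139,-.04]))
cv2.imwrite("pics/t6.png",cv2.resize(im["top"][155:215,270:350],None,fx=8,fy=8,interpolation=2))
E
```

```text
top [301 173] [323 194]
side [324 178] [347 210]
(array([ 0.62442913, -0.13958526, -0.06300297]), {'top': np.float64(1.7), 'side': np.float64(1.6)})
(array([ 0.62463396, -0.14020104,  0.00216286]), {'top': np.float64(1.7)})
(array([ 0.62507948, -0.1364808 , -0.14405929]), {'side': np.float64(1.6)})
```

View pics/t6.png

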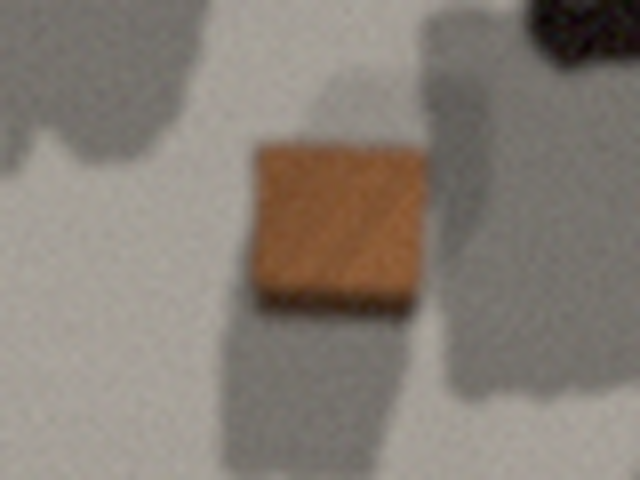

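The block stands unmoved at crop (255–428, 145–292), nearly aligned with the axes.

```bash
python3 d.py .625 -.139 .15 1.537
```

```text
pos [ 0.5178 -0.2858  0.1773] rv [-0.001 -0.001 -0.008] shift [0.1512 0.1009 0.0273] F [ 0.5  0.7 -1.4] grip 1.003
```

Call:
{"fn": "move_tool", "kwargs": {"steps": [[[0, 0, 0], [0.15, 0.1, 0.02], 1], [[0, 0, 0], [0.15, 0.1, 0.02], 1], [[0, 0, 0], [0.15, 0.1, 0.02], 1], [[0, 0, 0], [0.15, 0.1, 0.02], 1], [[0, 0, 0], [0.15, 0.1, 0.02], 1]]}}

```text
clock: 32.22
position: [0.6244, -0.1384, 0.1572]
ee_rot: [0.721, 0.693, -0.0, -0.001]
ft_force: [-0.0, -0.7, 0.0]
grip_width: 1.002
grasp_force: 0.0
```

```bash
python3 d.py .625 -.139 .032 1.537
```

```text
pos [ 0.6244 -0.1384  0.1572] rv [-0.001 -0.    -0.005] shift [-0.0006  0.0007  0.1252] F [-0.  -0.7  0. ] grip 1.002
```

Call:
{"fn": "move_tool", "kwargs": {"steps": [[[0, 0, -0.005], [0.001, 0, 0.05], 1], [[0, 0, -0.005], [0.001, 0, 0.1], 1], [[0, 0, -0.005], [0.001, 0, 0.126], 1], [[0, 0, -0.005], [0.001, 0, 0.126], 1], [[0, 0, -0.005], [0.001, 0, 0.126], 0.3], [[0, 0, -0.005], [0.001, 0, 0.126], 0.3], [[0, 0, -0.005], [0.001, 0, 0.126], 0.3], [[0, 0, -0.005], [0.001, 0, 0.126], 0.3], [[0, 0, -0.005], [0.001, 0, 0.126], 0.3], [[0, 0, -0.005], [0.001, 0, 0.126], 0.3]], "clamp_n": 40}}

```text
clock: 33.48
position: [0.6251, -0.1392, 0.0337]
ee_rot: [0.72, 0.694, 0.0, 0.001]
ft_force: [-2.5, -0.8, 6.5]
grip_width: 0.476
grasp_force: 40.1
```

```bash
python3 d.py .625 -.139 .032 1.537
```

```text
pos [ 0.6251 -0.1392  0.0337] rv [ 0.002  0.001 -0.002] shift [ 0.0002 -0.0001  0.0017] F [-2.5 -0.8  6.5] grip 0.476
```

Call:
{"fn": "move_tool", "kwargs": {"steps": [[[0, 0, 0], [0, 0, -0.03], 0.3], [[0, 0, 0], [0, 0, -0.08], 0.3], [[0, 0, 0], [0, 0, -0.13], 0.3], [[0, 0, 0], [0, 0, -0.13], 0.3]]}}

```text
clock: 33.98
position: [0.6269, -0.1389, 0.1673]
ee_rot: [0.72, 0.694, 0.002, 0.004]
ft_force: [0.5, -0.1, -2.0]
grip_width: 0.474
grasp_force: 41.0
```

```bash
python3 d.py .5825 .2629 .15 1.537
```

```text
pos [ 0.6269 -0.1389  0.1673] rv [ 0.008  0.002 -0.002] shift [ 0.4    -0.059   0.0162] F [ 0.5 -0.1 -2. ] grip 0.474
```

Call:
{"fn": "move_tool", "kwargs": {"steps": [[[0, 0, -0.002], [0.05, -0.007, 0], 0.3], [[0, 0, -0.002], [0.11, -0.016, 0], 0.3], [[0, 0, -0.002], [0.17, -0.025, 0], 0.3], [[0, 0, -0.002], [0.23, -0.034, 0], 0.3], [[0, 0, -0.002], [0.29, -0.043, 0], 0.3], [[0, 0, -0.002], [0.35, -0.051, 0], 0.3], [[0, 0, -0.002], [0.4, -0.058, 0], 0.3], [[0, 0, -0.002], [0.4, -0.058, 0], 0.3], [[0, 0, -0.002], [0.4, -0.058, 0], 0.3], [[0, 0, -0.002], [0.4, -0.058, 0], 0.3]]}}

```text
clock: 35.22
position: [0.5814, 0.2611, 0.1617]
ee_rot: [0.72, 0.694, -0.0, 0.0]
ft_force: [-0.3, 0.0, -0.3]
grip_width: 0.474
grasp_force: 41.0
```

```bash
python3 d.py .5825 .2629 .038 1.537; python3 - <<'E'
from h import *
o=manip.get_obs();x,y,z=o["position"]
im=manip.camera("side");v=cv2.resize(im[95:195,215:315],None,fx=6,fy=6,interpolation=2)
L=lambda q:np.array([((p-[215,95]+.5)*6).astype(int) for p in q])
S=proj("side",pose(cub(.042,.048,.062),x,y,z-.0337,-.034));cv2.polylines(v,[cv2.convexHull(L(S))],True,(255,255,0),1)
cv2.imwrite("pics/s7.png",v)
E
```

```text
pos [0.5814 0.2611 0.1617] rv [ 0.     0.001 -0.003] shift [0.0019 0.001  0.1237] F [-0.3  0.  -0.3] grip 0.474
```

View pics/s7.png

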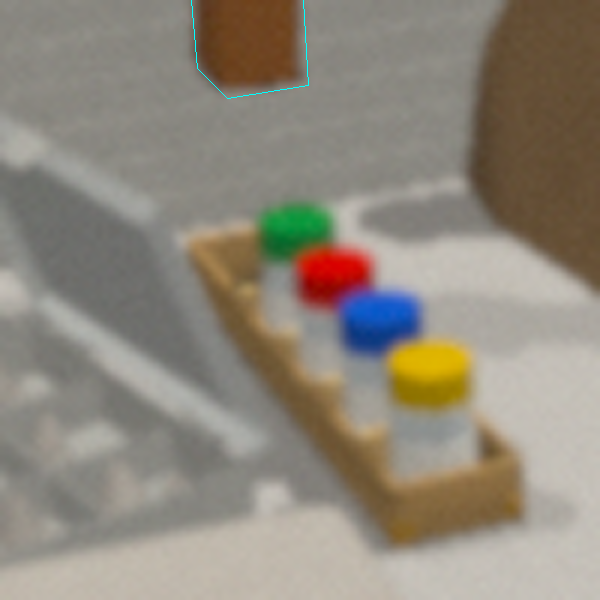

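Call:
{"fn": "move_tool", "kwargs": {"steps": [[[0, 0, -0.002], [0.001, 0, 0.05], 0.3], [[0, 0, -0.002], [0.001, 0, 0.085], 0.3], [[0, 0, -0.002], [0.001, 0, 0.095], 0.3], [[0, 0, -0.002], [0.001, 0, 0.103], 0.3], [[0, 0, -0.002], [0.001, 0, 0.11], 0.3], [[0, 0, -0.002], [0.001, 0, 0.11], 0.3]]}}

```text
clock: 36.02
position: [0.581, 0.264, 0.0522]
ee_rot: [0.718, 0.696, 0.0, 0.0]
ft_force: [0.2, 0.9, -0.4]
grip_width: 0.473
grasp_force: 40.9
```

```bash
python3 d.py .5825 .2629 .038 1.537
```

```text
pos [0.581  0.264  0.0522] rv [ 0.    -0.     0.002] shift [-0.001   0.0015  0.0142] F [ 0.2  0.9 -0.4] grip 0.473
```

Inside the walls (bottom at ~18 mm) with no contact; finish the descent.

Call:
{"fn": "move_tool", "kwargs": {"steps": [[[0, 0, 0.002], [-0.001, 0.001, 0.005], 0.3], [[0, 0, 0.002], [-0.001, 0.001, 0.01], 0.3], [[0, 0, 0.002], [-0.001, 0.001, 0.014], 0.3], [[0, 0, 0.002], [-0.001, 0.001, 0.0145], 0.3], [[0, 0, 0.002], [-0.001, 0.001, 0.0145], 0.3]]}}

```text
clock: 36.65
position: [0.5818, 0.263, 0.0378]
ee_rot: [0.719, 0.695, -0.0, 0.0]
ft_force: [-2.3, -1.3, 5.0]
grip_width: 0.474
grasp_force: 41.5
```

```bash
python3 d.py .5825 .2629 .038 1.537
```

```text
pos [0.5818 0.263  0.0378] rv [ 0.  0. -0.] shift [-0.      0.0007 -0.0002] F [-2.3 -1.3  5. ] grip 0.474
```

Floor contact. Release, rise and move clear for a final look.

Call:
{"fn": "move_tool", "kwargs": {"steps": [[[0, 0, 0], [0, 0, 0], 0.6], [[0, 0, 0], [0, 0, 0], 0.8], [[0, 0, 0], [0, 0, 0], 1], [[0, 0, 0], [0, 0, 0], 1], [[0, 0, 0], [0, 0, -0.03], 1], [[0, 0, 0], [0, 0, -0.09], 1], [[0, 0, 0], [0, 0, -0.13], 1], [[0, 0, 0], [-0.06, 0, -0.15], 1], [[0, 0, 0], [-0.12, 0, -0.15], 1], [[0, 0, 0], [-0.18, 0, -0.15], 1], [[0, 0, 0], [-0.24, 0, -0.15], 1], [[0, 0, 0], [-0.3, 0, -0.15], 1], [[0, 0, 0], [-0.36, 0, -0.15], 1], [[0, 0, 0], [-0.42, 0, -0.15], 1], [[0, 0, 0], [-0.42, 0, -0.15], 1], [[0, 0, 0], [-0.42, 0, -0.15], 1]]}}

```text
clock: 38.65
position: [0.5676, -0.1562, 0.1874]
ee_rot: [0.719, 0.695, 0.0, -0.0]
ft_force: [0.2, 0.6, -0.4]
grip_width: 0.999
grasp_force: 0.0
```

```bash
python3 - <<'E'
from h import *
a=cv2.resize(manip.camera("side")[100:210,235:335],(500,550),interpolation=2)
b=cv2.resize(manip.camera("top")[165:240,100:270],None,fx=1.75,fy=1.75)
b=cv2.resize(b,(298,132));c=np.zeros((550,298,3),np.uint8);c[:132]=b
cv2.imwrite("pics/f.png",np.hstack([a,c]))
E
```

```text
(no output)
```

View pics/f.png

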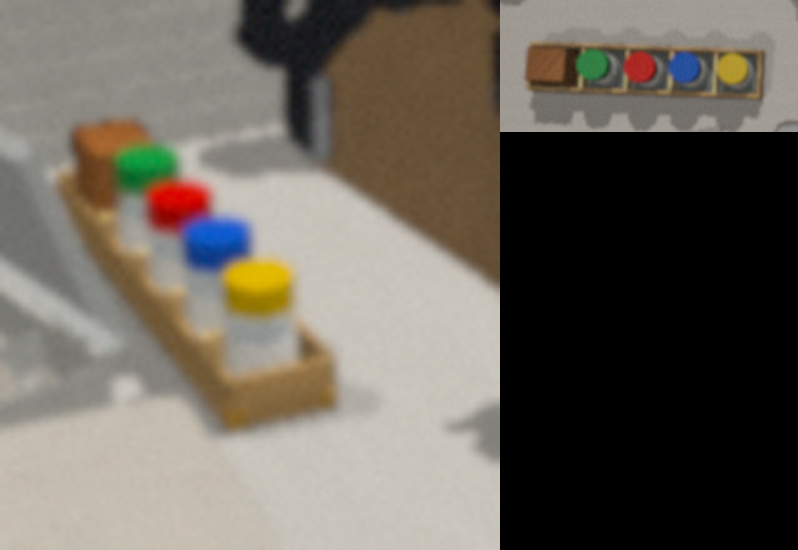

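The block stands upright in the leftover space at (110,165), followed by the green, red, blue and yellow jars, all upright. The gripper is clear.

```bash
python3 -c "
from workcell import manip
print(manip.hand_in())"
```

```text
the job is handed in; nothing more can be done
None
```

The job is handed in at about 39 s: the yellow, blue, red and green jars stand upright in the box cells from right to left, and the block stands upright in the leftover space. The first grip on the block was too high and slid off; the second, lower grip held.

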